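# Back off the board holder's knurled thumbwheel

## Robot

A 6-joint arm with a two-finger parallel gripper is mounted at the origin on a cart in front of the work surface, level with it; the furniture and walls round the work are solid. World frame = base frame: x ahead of the robot, y to its left, z up, the work surface at z = 0. Lengths are in m, angles in degrees, forces in N, time in s.
With the tool pointing down it reaches from about 0.35 to 0.875 m from the base axis. Payload 15.5 kg.
Tool frame: the origin (TCP) lies at the very end of the fingers, on their centre line; the grasp point (between the pads) lies 19 mm behind it; z points along the fingers, y is the line along which they close (so a half turn about z gives the same grasp; the last joint's range is limited). The gripper opens to 85 mm and grips with 20 to 120 N. Pads are 22 mm wide; open, the fingers measure 114 mm over their backs; the gripper's body (76 mm by 85 mm) begins 54 mm behind the grasp point. The pads swing forward as they close: fully open they stand 13 mm farther back than shut.
Start: joints at [70.617, 28.281, 77.091, -0, 74.628, -5.472], TCP at [0.15, 0.607, 0.21] pointing down, gripper open.
Joint ranges: [-166.48, 166.48], [-47.26, 123.95], [12.59, 153.08], [-70.14, 250.14], [6.76, 159.57], [-176.63, 176.63]. Speed limits (degrees/s): [108.29, 108.29, 147.25, 172.46, 172.46, 172.46].

## Interface

Orientations are given as [roll, pitch, yaw] about the fixed x, y, z axes, in that order (R = Rz(yaw) Ry(pitch) Rx(roll)).
In Python, from plant import manip, imaging gives the robot as it stands.
- The arm moves only by the shell command python3 -m crank 'ROWS'. ROWS is JSON, a list of rows, each a list of 7 numbers: the closure, from -1 (fully open) to 1 (shut), so that 0 is half open, then the shift along the tool's x, y, z in m, then the turn, a rotation vector about the tool's x, y, z in rad. A call has 1 to 20 rows; each row is the pose to reach, as a shift and turn from the pose commanded when the call began, along the tool's axes at that moment; what a row does not reach only later rows make up. A row lasts 1/10 s, in which the tool goes at most 50 mm and 8.59 degrees, less where a joint would pass 70% of its speed; a pose out of reach is approached as far as the arm can. A call with a gripper value outside its range is refused whole. The fingers move at their own pace and stop on an object; the grip force is fixed at half the most. Time passes only in rows, so rows that repeat a pose let the fingers close. It gives the time, the measured TCP pose, the force, the opening and the grip force at its end, in the units of the state.
- manip.get_state(): the state, without advancing time (a new reading comes with each control period).
- imaging.get_image(name): name is "scene" or "side" or "wrist"; returns a dict with "img" (480x640x3 uint8, red, green, blue), "K" (3x3 intrinsics, pixels), "D" ([k1, k2, p1, p2, k3] as OpenCV has them; the pictures are not rectified), "rvec" (rotation vector, rad) and "tvec" (3), from world to camera coordinates, as OpenCV has them. Camera axes: x right, y down, z forward; pixel columns grow to the right and rows downward; lengths in m; the calibration is good to about 2 mm. A picture is of the moment at which its call begins. There is no depth.
- manip.hand_in(): hands the job in; it is judged then, once.
The state is a dict: "time": time; "joint_positions": joint angles; "qvel": joint speeds; "joint_torque": joint torques, N m; "tcp_pos": TCP position; "tool_rot": TCP orientation; "wrist_force": force on the tool from outside, world axes, zero at the start; "moment": the same for the moment, N m; "width": opening from 0.0 (shut) to 1.0 (fully open); "grip_force": force on a finger pad.
Only numpy, scipy, OpenCV 4.12 (cv2) and the standard library are available. Lean on these libraries where they do the work, as an engineer would, in place of code of your own. Each camera call takes 0.05 s, during which the arm holds its last target. There are 200 camera calls.

## Task

Free the circuit board in the blue board holder: roll a fingertip across the top of its knurled thumbwheel in the loosening direction (anticlockwise as you face the wheel's end), stroke after stroke, and stop when the white mark arrives at the red pointer on top of the bracket for the second time. At the start the mark has gone past the pointer in that direction by less than half a turn, so this takes one and a half to two full turns, and the jaw ends about 8 mm off the board. Do not touch the board or disturb the things lying about; nothing is picked up, and the wheel is left alone at the end.

Things in the scene. Friction and masses are not known exactly. Their poses are not given: they have to be found in the camera images.
- holder: Board holder on a pedestal fixed to the table (dark round foot 112 mm across, column): aluminium plate 84 x 116 mm at z = 130 to 140 mm, blue jaws and end bracket. Origin on the table under the board's middle, z up, y along the screw. Fixed jaw at y = 27 to 41 mm, end bracket at y = -55 to -67 mm (84 mm wide), tops at z = 169; dark thumbwheel beyond at y = -70.5 to -96.5 mm.
- pointer (a point): Tip of the small red pointer in the middle of the bracket's top, next to the wheel, 177 mm above the table, 6 mm wide; fixed in the holder.
- wheel_axis (a point): Centre of the thumbwheel, fixed in the holder at (0, -83.5, 160) mm; axes as the holder's. The wheel turns about the holder's y direction, is 26 mm wide and has 18 hard lengthwise ridges, 2.5 mm proud, crests at radius 22 mm: its top is 182 mm above the table, 13 mm above the bracket, 5 mm above the pointer, free from above.
- thumbwheel (a joint): Wheel angle (rad), growing as it loosens: 0 tight, white mark up at the pointer; 6.283 first arrival; 12.566 second (wanted); no stop before 20.5. Starts at 0.3 to 2.8. Loosening moves the wheel's top to the holder's -x (robot's side), 22 mm per rad. Friction 0.03 N m (1.4 N at the rim): a fingertip pressing down 4 to 10 N turns it. It stays where left. 4 mm of jaw travel a turn.
- white_mark (a point): Crest of the white ridge on the thumbwheel's rim, in the middle of its width; turns with the wheel. The mark (5 mm wide, 26 mm long) goes on as a bold white radial bar on the wheel's free end face.
- jaw_face (a point): Middle of the upper edge of the sliding jaw's face (jaw 84 mm wide, 12 mm thick, top z = 168 mm), which slides to the holder's -y as the wheel loosens: 0.7 to 2.3 mm off the board at the start, 6 to 8 mm farther back at the mark's second arrival.
- board: Green circuit board with blue relays, 52 x 70 mm, 31 mm high, loose, resting in the holder between the jaws with its long side along the holder's x axis; its top reaches about 177 mm above the table. Origin at the centre of its underside (146 mm above the table), z up.
- battery: Black block battery standing upright, 18 x 26 x 48 mm, loose, near the holder's fixed-jaw end. Origin at the centre of its underside.
- marker: Black felt marker lying flat, 15 x 119 x 15 mm, loose, behind the holder. Origin at the centre of its underside, length along its y axis.
- cutters: Red-handled side cutters lying flat, 45 x 113 x 12 mm, loose, on the robot's side of the holder. Origin at the centre of the underside, length along their y axis.
- tin: Round blue and white tin, 51 mm across, 22 mm high, loose. Origin at the centre of its underside.
- spool: Spool of solder wire standing on its flange, 49 mm across, 38 mm high, loose. Origin at the centre of its underside.
- tape: Roll of white tape lying flat, 61 mm across, 19 mm high, loose. Origin at the centre of its underside.
Mind the look-alikes: they are no part of the job. Leave any brown look-alike of the board alone.

How it is judged:
By the outcome, as a careful person would: the job done as asked, in the order asked, and still so for the second after the job is handed in, with the robot touching nothing.
It also fails if it takes over 72 s, if anything falls off the work surface, if the arm or the gripper's body presses on something with over 40 N, if the wrist force passes 120 N, or if a joint passes its speed limit or range.

## Working session

There is one attempt and no reset: what is moved stays moved. The work goes in short steps, Python scripts to look and compute and a shell command to move; the robot and the scene stay as the last step left them, time stands still between calls to the robot, and variables do not carry over. Pictures are saved under pics/ and viewed, at most 10 in all, crops included, and the job is handed in when it is done.

```bash
mkdir -p pics
cat > h.py <<'E'
import numpy as np,cv2
from plant import manip,imaging
def grab(n,f=None):
    d=imaging.get_image(n)
    if f: cv2.imwrite('pics/'+f,d['img'][:,:,::-1])
    return d
def ray(d,px):
    K=np.array(d['K'],float);D=np.array(d['D'],float)
    u=cv2.undistortPoints(np.array(px,float).reshape(-1,1,2),K,D).reshape(-1,2)
    R=cv2.Rodrigues(np.array(d['rvec'],float))[0];t=np.array(d['tvec'],float).ravel()
    return -R.T@t,np.c_[u,np.ones(len(u))]@R
def onz(d,px,z):
    c,v=ray(d,px);return c+v*((z-c[2])/v[:,2])[:,None]
def proj(d,P):
    return cv2.projectPoints(np.array(P,float).reshape(-1,1,3),np.array(d['rvec'],float),np.array(d['tvec'],float),np.array(d['K'],float),np.array(d['D'],float))[0].reshape(-1,2)
E
python3 - <<'E'
from h import *
a=grab('scene','s1.png');b=grab('side','d1.png')
for d in(a,b): print(ray(d,[[320,240]]))
s=manip.get_state();print(s['tcp_pos'],s['tool_rot'],s['time'])
E
```

```text
(array([0.28797319, 0.37439954, 0.93073332]), array([[ 0.28994141, -0.47421919, -0.8313082 ]]))
(array([0.92514758, 0.26500753, 0.90744259]), array([[-0.38944358, -0.34116389, -0.85564544]]))
[0.15016474 0.60634891 0.20926171] [-1.79938104e+02 -4.66631582e-03  1.66088370e+02] 0.1
```

View pics/s1.png

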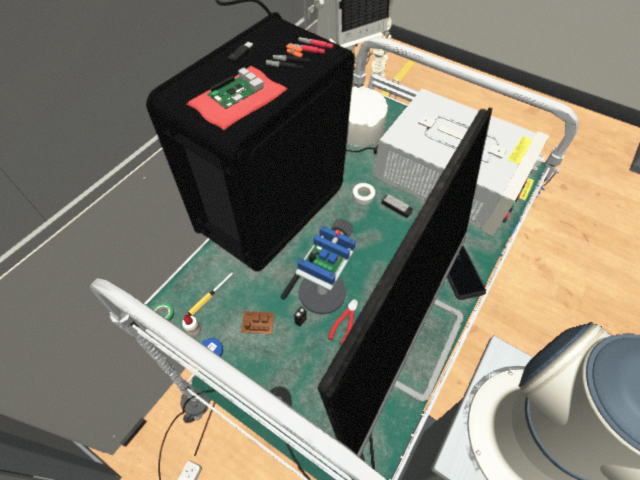

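View pics/d1.png

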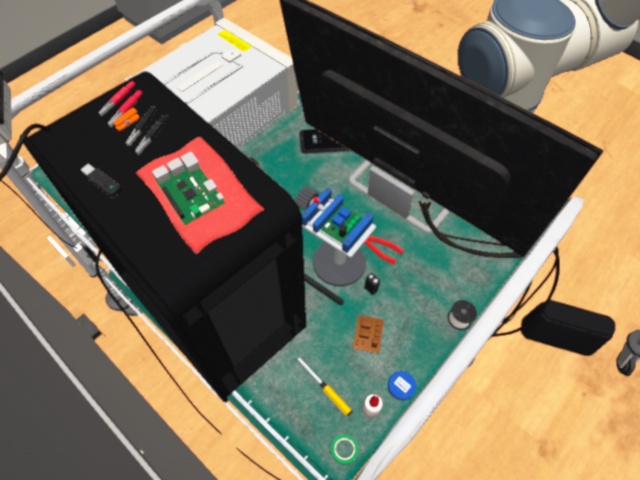

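The scene view shows the blue holder at about (325,262) with its dark wheel at (343,228). In the side view they are at (340,225) and (306,196). A monitor stands on the robot's side and a PC tower behind. Look-alikes are the brown board at (258,322) and a green board on the tower at (238,90).

Run:
```python
from h import *
a=cv2.imread('pics/s1.png');b=cv2.imread('pics/d1.png')
A=cv2.resize(a[205:325,275:395],(400,400),interpolation=2);B=cv2.resize(b[165:285,280:400],(400,400),interpolation=2)
cv2.imwrite('pics/c1.png',np.hstack([A,B]))
da=grab('scene');db=grab('side')
def tri(p,q):
    c1,v1=ray(da,[p]);c2,v2=ray(db,[q]);v1=v1[0];v2=v2[0]
    s=np.linalg.lstsq(np.c_[v1,-v2],c2-c1,rcond=None)[0]
    x=c1+s[0]*v1;y=c2+s[1]*v2;return ((x+y)/2).round(3),np.linalg.norm(x-y).round(4)
# monitor top corners
print('mon far', tri([488,110],[284,2]),'mon near',tri([324,388],[598,153]))
print('foot a',onz(da,[[322,295]],0.005),'b',onz(db,[[340,266]],0.005))
print('wheel',tri([343,228],[306,197]))
print('tower top corner',tri([350,55],[38,130]),tri([256,105],[300,190]))
```

```text
mon far (array([ 0.373, -0.318,  0.408]), np.float64(0.016)) mon near (array([0.35 , 0.254, 0.423]), np.float64(0.0033))
foot a [[ 0.52113106 -0.02537131  0.005     ]] b [[ 0.53319566 -0.02148309  0.005     ]]
wheel (array([ 0.532, -0.118,  0.161]), np.float64(0.003))
tower top corner (array([ 0.8  , -0.583,  0.222]), np.float64(0.0006)) (array([ 0.673, -0.01 ,  0.464]), np.float64(0.0672))
```

View pics/c1.png

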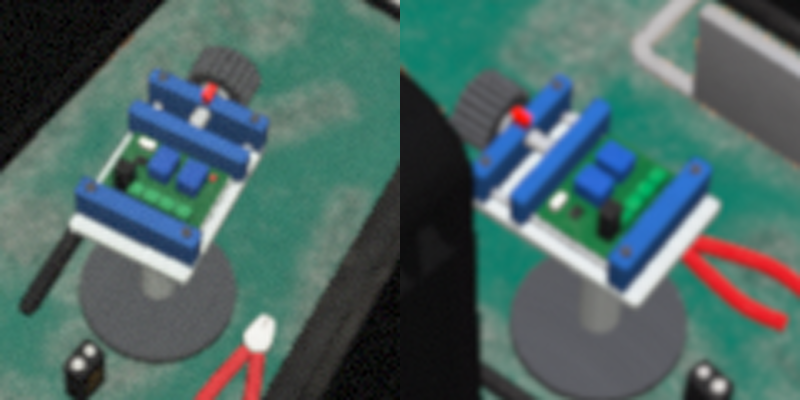

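The crop shows the red pointer at scene (337.7,232.6) and side (316.6,200.1), with the wheel beyond it. The fixed-jaw screw dots are at crop A (90,187) and (193,237), and crop B (626,253) and (697,170). The holder holds the green board with blue relays, so this is the right one.

```bash
python3 - <<'E'
from h import *
da=grab('scene');db=grab('side')
A=lambda x,y:[275+x*.3,205+y*.3]
B=lambda x,y:[280+(x-400)*.3,165+y*.3]
def tri(p,q):
    c1,v1=ray(da,[p]);c2,v2=ray(db,[q]);v1=v1[0];v2=v2[0]
    s=np.linalg.lstsq(np.c_[v1,-v2],c2-c1,rcond=None)[0]
    x=c1+s[0]*v1;y=c2+s[1]*v2;return ((x+y)/2).round(4),np.linalg.norm(x-y).round(4)
for n,p,q,z in [('ptr',A(209,90),B(522,115),.177),('fx+',A(90,187),B(626,253),.169),('fx-',A(193,237),B(697,170),.169),('bx+',A(158,80),B(486,163),.169),('bx-',A(260,122),B(563,84),.169)]:
    print(n,tri(p,q),onz(da,[p],z)[0].round(4),onz(db,[q],z)[0].round(4))
E
nproc; python3 -m crank '[[1,0,0,-0.05,0,0,0],[1,0,0,-0.1,0,0,0],[1,0,0,-0.15,0,0,0],[1,0,0,-0.20,0,0,0],[1,0,0,-0.25,0,0,0],[1,0,0,-0.25,0,0,0],[1,0,0,-0.25,0,0,0]]'
python3 -c "
from h import *
s=manip.get_state();print(s['joint_positions'],s['tcp_pos'],s['tool_rot'],s['width'])
grab('wrist','w1.png')"
```

```text
ptr (array([ 0.5312, -0.0918,  0.1761]), np.float64(0.004)) [ 0.5309 -0.0936  0.177 ] [ 0.5325 -0.0892  0.177 ]
fx+ (array([0.5561, 0.0055, 0.1679]), np.float64(0.0039)) [0.5557 0.0039 0.169 ] [0.5573 0.0079 0.169 ]
fx- (array([ 0.4863, -0.0024,  0.1628]), np.float64(0.0046)) [ 0.4846 -0.0019  0.169 ] [0.4908 0.0022 0.169 ]
bx+ (array([ 0.565 , -0.0864,  0.1687]), np.float64(0.0009)) [ 0.565  -0.0868  0.169 ] [ 0.5653 -0.0858  0.169 ]
bx- (array([ 0.4943, -0.0943,  0.1668]), np.float64(0.0048)) [ 0.4937 -0.0957  0.169 ] [ 0.4966 -0.0906  0.169 ]
4
time: 1.0
tcp_pos: [0.1503, 0.6069, 0.4608]
tool_rot: [179.9, 0.0, 166.1]
wrist_force: [-0.2, -0.2, -1.2]
width: -0.003
grip_force: 0.0
[ 7.06186245e+01  2.15936672e+01  5.04925781e+01 -1.68326130e-03
  1.07789461e+02 -5.47421133e+00] [0.15034584 0.60694021 0.46076714] [1.79876426e+02 1.34516622e-02 1.66092305e+02] -0.003235774738316147
```

Run:
```python
from h import *
da=grab('scene');db=grab('side')
def plane(d,p,q):
    c,v=ray(d,[p,q]);n=np.cross(v[0],v[1]);n/=np.linalg.norm(n);return n,n@c
def line(p,q,r,s,y=None):
    n1,d1=plane(da,p,q);n2,d2=plane(db,r,s)
    u=np.cross(n1,n2);u/=np.linalg.norm(u)
    x0=np.linalg.lstsq(np.array([n1,n2]),np.array([d1,d2]),rcond=None)[0]
    return u.round(3),[ (x0+u*(x-x0[0])/u[0]).round(3) for x in(.3,.6)]
print('rail',line([150,318],[350,462],[575,205],[400,440]))
print('tower floor',onz(da,[[258,268],[340,190]],0).round(3),onz(db,[[302,325],[228,397]],0).round(3))
for z in(.4,.45,.5):print(z,onz(da,[[150,100],[350,55],[268,18]],z).round(3).tolist(),onz(db,[[300,190],[210,355],[38,130]],z).round(3).tolist())
```

```text
rail (array([-0.999, -0.007, -0.045]), [array([0.3  , 0.274, 0.24 ]), array([0.6  , 0.276, 0.253])])
tower floor [[ 0.694 -0.001  0.   ]
 [ 0.658 -0.329  0.   ]] [[0.68  0.008 0.   ]
 [0.873 0.004 0.   ]]
0.4 [[0.902, -0.012, 0.4], [0.672, -0.343, 0.4], [0.889, -0.355, 0.4]] [[0.656, -0.007, 0.4], [0.879, 0.072, 0.4], [0.832, -0.363, 0.4]]
0.45 [[0.844, 0.024, 0.45], [0.635, -0.276, 0.45], [0.833, -0.286, 0.45]] [[0.682, 0.02, 0.45], [0.884, 0.091, 0.45], [0.841, -0.301, 0.45]]
0.5 [[0.786, 0.061, 0.5], [0.599, -0.208, 0.5], [0.776, -0.218, 0.5]] [[0.709, 0.047, 0.5], [0.888, 0.11, 0.5], [0.851, -0.239, 0.5]]
```

View pics/w1.png

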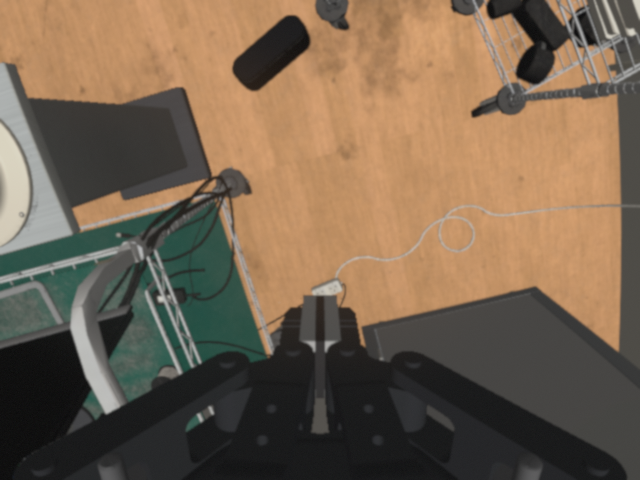

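The wrist view has the closed fingertips at (320,300). Image up is tool +x and image right is tool +y. I'll swing over the monitor's edge to above the wheel.

```bash
python3 -m crank '[[1,-0.334,-0.185,-0.06,0,0,0.6],[1,-0.334,-0.185,-0.06,0,0,0.6],[1,-0.334,-0.185,-0.06,0,0,0.6],[1,-0.334,-0.185,-0.06,0,0,0.6],[1,-0.334,-0.185,-0.06,0,0,0.6],[1,-0.334,-0.185,-0.06,0,0,0.6],[1,-0.334,-0.185,-0.06,0,0,0.6],[1,-0.334,-0.185,-0.06,0,0,0.6],[1,-0.544,-0.607,-0.06,0,0,1.234],[1,-0.544,-0.607,-0.06,0,0,1.234],[1,-0.544,-0.607,-0.06,0,0,1.234],[1,-0.544,-0.607,-0.06,0,0,1.234],[1,-0.544,-0.607,-0.06,0,0,1.234],[1,-0.544,-0.607,-0.06,0,0,1.234],[1,-0.544,-0.607,-0.06,0,0,1.234],[1,-0.544,-0.607,-0.06,0,0,1.234],[1,-0.544,-0.607,-0.06,0,0,1.234],[1,-0.544,-0.607,-0.06,0,0,1.234],[1,-0.544,-0.607,-0.06,0,0,1.234],[1,-0.544,-0.607,-0.06,0,0,1.234]]'
python3 -c "
from h import *
s=manip.get_state();print(s['joint_positions'],s['qvel'])
d=grab('wrist','w2.png');c,v=ray(d,[[320,240]]);print(c,v)"
```

```text
time: 3.15
tcp_pos: [0.5322, -0.1135, 0.5187]
tool_rot: [-179.9, -0.1, 95.3]
wrist_force: [-0.4, 0.2, 0.4]
width: 0.005
grip_force: 0.0
[-1.83342563e+01  1.37152014e+01  5.36546666e+01  1.27292072e-02
  1.12756828e+02 -2.36584789e+01] [ 1.61562526 -0.9403509  -0.13092741  0.09429737  0.08147498  0.22813728]
[ 0.52593389 -0.03664301  0.68305332] [[ 0.02650639 -0.29425257 -0.95537122]]
```

View pics/w2.png

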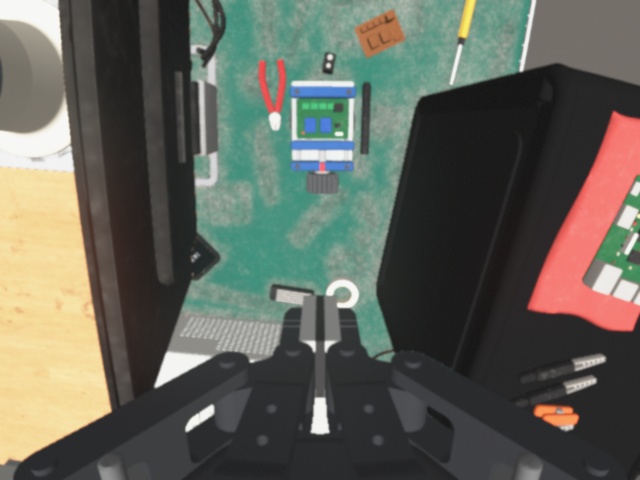

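The wrist view shows the holder square on, with blue bars at (323,91), (322,146) and (322,166), the red pointer at (322,167) and the wheel at (322,182). I'll refine the pose with a blue mask and continue.

Run:
```python
from h import *
d=grab('wrist');im=d['img'];hsv=cv2.cvtColor(im,cv2.COLOR_RGB2HSV)
m=cv2.inRange(hsv,(100,120,60),(130,255,255));m[:70]=0;m[200:]=0;m[:,:280]=0;m[:,370:]=0
for c in cv2.findContours(m,0,2)[0]:
    if cv2.contourArea(c)<80: continue
    r=cv2.minAreaRect(c);b=cv2.boxPoints(r);P=onz(d,b,.169)
    print(np.round(r[0],1),np.round(r[1],1),r[2],P.mean(0).round(4),P.round(4)[:,:2].tolist())
m=cv2.inRange(hsv,(0,130,100),(8,255,255));m[:150]=0;m[200:]=0;m[:,:300]=0;m[:,345:]=0
y,x=np.nonzero(m);print('red',x.mean(),y.min(),y.max(),onz(d,[[x.mean(),y.max()+.5],[x.mean(),y.min()]],.177))
g=im[168:200,295:350].max(2);w=(g<110).astype(np.uint8);
n,l,s,c=cv2.connectedComponentsWithStats(w);print(s,c)
```

```text
[339.  166.5] [ 9. 26.] 90.0 [ 0.5561 -0.0902  0.169 ] [[0.5383, -0.0859], [0.5726, -0.0826], [0.574, -0.0945], [0.5394, -0.0978]]
[304.5 166. ] [ 8. 27.] 90.0 [ 0.5103 -0.0939  0.169 ] [[0.492, -0.0903], [0.5277, -0.0869], [0.5287, -0.0975], [0.4928, -0.1008]]
[322.  145.5] [ 7. 62.] 90.0 [ 0.5309 -0.065   0.169 ] [[0.4901, -0.0644], [0.5709, -0.0567], [0.5719, -0.0657], [0.4908, -0.0734]]
[325. 125.] [14. 10.] 90.0 [ 0.5323 -0.0388  0.169 ] [[0.525, -0.0307], [0.5379, -0.0295], [0.5396, -0.047], [0.5267, -0.0482]]
[309.5 125. ] [14. 11.] 90.0 [ 0.5123 -0.0407  0.169 ] [[0.5045, -0.0326], [0.5186, -0.0313], [0.5202, -0.0488], [0.506, -0.0501]]
[322.5  93. ] [10. 65.] 90.0 [5.253e-01 3.000e-04 1.690e-01] [[0.4838, 0.0024], [0.5657, 0.0102], [0.5671, -0.0019], [0.4847, -0.0097]]
red 321.54545454545456 165 170 [[ 0.53331468 -0.0967111   0.177     ]
 [ 0.5326334  -0.08957793  0.177     ]]
[[   0    0   55   32 1612]
 [  13    4   28   21  147]
 [  27   20    1    1    1]] [[27.05769231 15.91873449]
 [26.36734694 10.87755102]
 [27.         20.        ]]
```

```bash
python3 -m crank '[[1,-0.002,0.015,0.05,0,0,0],[1,-0.002,0.015,0.1,0,0,0],[1,-0.002,0.015,0.15,0,0,0],[1,-0.002,0.015,0.2,0,0,0],[1,-0.002,0.015,0.24,0,0,0],[1,-0.002,0.015,0.26,0,0,0],[1,-0.002,0.015,0.28,0,0,0],[1,-0.002,0.015,0.30,0,0,0],[1,-0.002,0.015,0.32,0,0,0],[1,-0.002,0.015,0.32,0,0,0],[1,-0.002,0.015,0.32,0,0,0]]'
python3 -c "
from h import *
s=manip.get_state();print(s['joint_positions'],s['joint_torque'])
grab('scene','s3.png');d=grab('wrist','w3.png');a=cv2.imread('pics/s3.png')[180:300,275:395];b=cv2.imread('pics/w3.png')[140:380,200:440]
cv2.imwrite('pics/c3.png',np.hstack([cv2.resize(a,(400,400)),cv2.resize(b,(400,400))]))
print(proj(d,[[.534,-.1145,.182],s['tcp_pos']]))"
```

```text
time: 4.35
tcp_pos: [0.5475, -0.1132, 0.2003]
tool_rot: [-180.0, -0.0, 95.4]
wrist_force: [0.2, -0.2, 0.1]
width: 0.0
grip_force: 0.0
[-1.77964755e+01  2.35425867e+01  8.72353172e+01  1.53296895e-03
  6.92261560e+01 -2.32446987e+01] [ 6.68171234e-02 -7.52805018e+01 -3.43437946e+01  2.50285135e-03
 -1.95853338e-01  8.54875892e-03]
[[291.49521181 277.23814406]
 [317.67194342 292.24305173]]
```

View pics/c3.png

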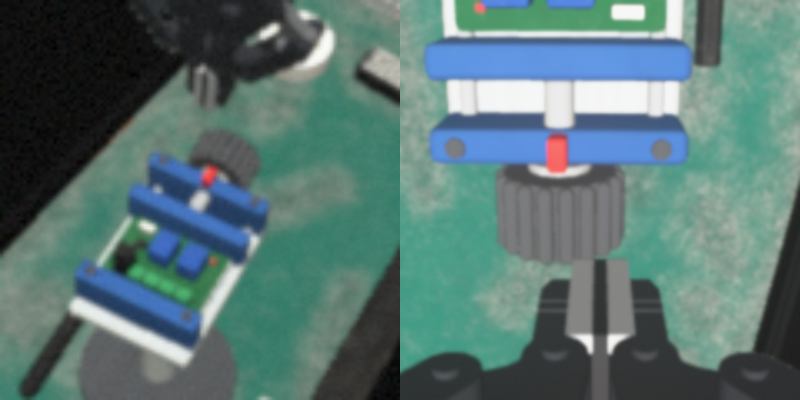

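The crop shows the gripper's tip end at wrist pixel (320,297), about 13 mm to the right of the wheel's middle. The white mark isn't visible, because it is on the robot side below. I'll check the tip's y offset with a projection.

Run:
```python
from h import *
d=grab('wrist');s=manip.get_state();t=s['tcp_pos'];a=grab('scene')
X=np.array([-.094,.9956,0]);Y=np.array([.9956,.094,0])
print('wrist tip +x edge',proj(d,[t+X*.011,t,t-X*.011]).round(1).tolist())
print('scene tcp, wheel ends',proj(a,[t,[.533,-.1015,.182],[.535,-.1275,.182]]).round(1).tolist())
c=np.array([.534,-.1145,.182])
print('wrist wheel top inner/outer',proj(d,[c+X*.013,c-X*.013]).round(1).tolist())
im=d['img'];g=im[270:310,300:342].mean(2).astype(int)
print(g[::3,::3])
```

```text
wrist tip +x edge [[318.4, 271.8], [318.4, 293.5], [318.4, 314.4]]
scene tcp, wheel ends [[336.5, 215.2], [339.0, 227.7], [344.6, 219.1]]
wrist wheel top inner/outer [[290.6, 253.0], [291.8, 299.5]]
[[124 109 116 122 124 112 116 124 118 117 119 108 144 139]
 [123 108 116 121 124 110 115 124 118 116 118 105 137 142]
 [124 107 115 121 123 110 114 123 117 116 118 106 140 136]
 [123 107 114 122 123 110 115 124 118 115 118 113 147 138]
 [123 107 114 120 123 110 115 124 116 118 116 117 134 132]
 [122 107 114 120 124 110 115 123 116 118 118 134 131 130]
 [123 106 114 120 123 109 115 124 116 119 135 135 126 124]
 [123 107 113 121 123 108 112 122 117 133 132 126 124 124]
 [123 109 113 118 121 112 120 121 124 124 122 122 121 120]
 [120 125 132 132 132 120  55  54 113 133 133 133 130 121]
 [139 135 133 133 134 112  54  53 104 133 133 134 132 120]
 [149 137 133 134 133 111  53  52 103 133 134 133 131 119]
 [142 134 133 133 133 111  53  51 103 132 133 133 131 112]
 [ 63 128 134 133 133 109  53  53 101 133 133 133 131  66]]
```

```bash
python3 -m crank '[[1,0.005,0,0.008,0,0,0],[1,0.005,0,0.015,0,0,0],[1,0.005,0,0.017,0,0,0],[1,0.005,0,0.018,0,0,0],[1,0.005,0,0.018,0,0,0]]'; python3 -m crank '[[1,0,0,0.001,0,0,0],[1,0,0,0.001,0,0,0]]'; python3 -m crank '[[1,0,0,0.001,0,0,0],[1,0,0,0.001,0,0,0]]'
```

```text
time: 5.05
tcp_pos: [0.547, -0.109, 0.1816]
tool_rot: [-180.0, -0.0, 95.4]
wrist_force: [-0.0, 0.6, 0.1]
width: -0.002
grip_force: 0.0
time: 5.25
tcp_pos: [0.5471, -0.109, 0.1808]
tool_rot: [180.0, 0.0, 95.4]
wrist_force: [-0.1, -0.0, -0.6]
width: 0.001
grip_force: 0.0
time: 5.45
tcp_pos: [0.547, -0.1089, 0.1797]
tool_rot: [180.0, 0.0, 95.4]
wrist_force: [-0.4, 0.2, 0.0]
width: -0.001
grip_force: 0.0
```

```bash
python3 -m crank '[[1,0,-0.003,0,0,0,0],[1,0,-0.006,0,0,0,0],[1,0,-0.009,0,0,0,0],[1,0,-0.013,0,0,0,0]]'; python3 -c "
from h import *
print(manip.get_state()['tcp_pos'])
grab('wrist','w4.png');b=cv2.imread('pics/w4.png')[140:380,200:440]
grab('side','d4.png');a=cv2.imread('pics/d4.png')[140:260,260:380]
cv2.imwrite('pics/c4.png',np.hstack([cv2.resize(a,(400,400)),cv2.resize(b,(400,400))]))"
```

```text
time: 5.85
tcp_pos: [0.5338, -0.1102, 0.1798]
tool_rot: [180.0, 0.0, 95.4]
wrist_force: [-0.0, -0.7, 0.3]
width: -0.002
grip_force: 0.0
[ 0.5337892  -0.11017161  0.17980928]
```

View pics/c4.png

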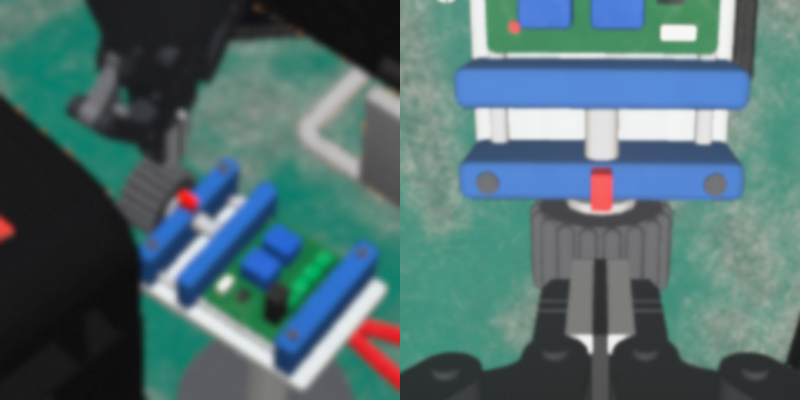

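The tip is now centred over the wheel in x, at wrist crop (600,262) with the wheel spanning x 532–670. There is no contact yet, so I'll press lower.

```bash
for i in 1 2 ; do :; done; python3 -m crank '[[1,0.003,0,0.001,0,0,0],[1,0.003,0,0.001,0,0,0]]'; python3 -m crank '[[1,0,0,0.001,0,0,0],[1,0,0,0.001,0,0,0]]';python3 -m crank '[[1,0,0,0.001,0,0,0],[1,0,0,0.001,0,0,0]]'
```

```text
time: 6.15
tcp_pos: [0.5338, -0.1068, 0.1787]
tool_rot: [-180.0, -0.0, 95.4]
wrist_force: [-0.2, 0.5, 0.2]
width: 0.005
grip_force: 0.0
time: 6.35
tcp_pos: [0.5338, -0.1071, 0.1776]
tool_rot: [-180.0, -0.0, 95.4]
wrist_force: [-0.5, -0.3, -0.9]
width: -0.002
grip_force: 0.0
time: 6.55
tcp_pos: [0.5338, -0.1072, 0.1766]
tool_rot: [-180.0, -0.0, 95.4]
wrist_force: [0.5, -0.2, 0.3]
width: 0.002
grip_force: 0.0
```

```bash
python3 -c "
from h import *
t=manip.get_state()['tcp_pos'];X=np.array([-.094,.9956,0]);Y=np.array([.9956,.094,0])
out=[]
for n,x0,y0,w in(('side',280,150,60),('scene',310,190,60)):
    d=grab(n);im=d['img'][:,:,::-1].copy()[y0:y0+w,x0:x0+w];im=cv2.resize(im,(400,400),interpolation=2)
    P=[t+X*i*.011+Y*j*.0145 for i,j in((1,1),(1,-1),(-1,-1),(-1,1))]
    p=((proj(d,P)-[x0,y0])*400/w).astype(np.int32)
    cv2.polylines(im,[p],True,(0,255,255),1)
    out.append(im)
cv2.imwrite('pics/c5.png',np.hstack(out))"
```

```text
(no output)
```

View pics/c5.png

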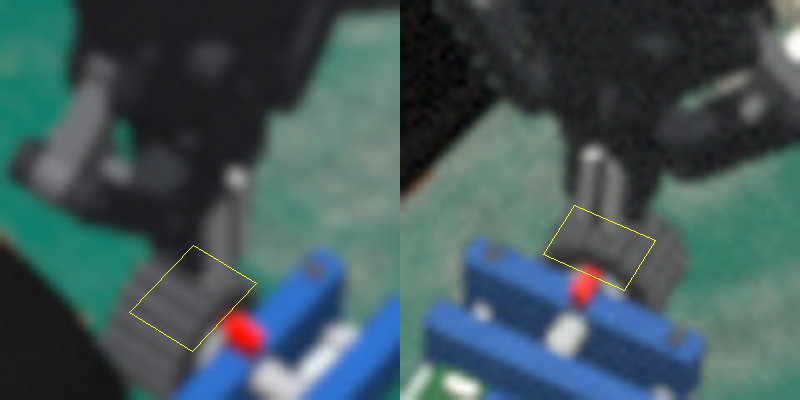

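Run:
```python
from h import *
V=[(grab('scene'),[340.75,222]),(grab('wrist'),[320,296.5]),(grab('side'),[312,192])]
t=manip.get_state()['tcp_pos'];print(t)
def tri(L):
    A=np.zeros((3,3));b=np.zeros(3)
    for d,p in L:
        c,v=ray(d,[p]);v=v[0]/np.linalg.norm(v[0]);M=np.eye(3)-np.outer(v,v);A+=M;b+=M@c
    return np.linalg.solve(A,b).round(4)
print(tri(V[:2]),tri(V[1:]),tri(V))
for d,p in V: print(p,proj(d,[t]),onz(d,[p],.177))
```

```text
[ 0.53382396 -0.10718013  0.17679324]
[ 0.532  -0.0995  0.2026] [ 0.5339 -0.1002  0.1926] [ 0.5336 -0.1019  0.1948]
[340.75, 222] [[339.90617048 227.11214154]] [[ 0.5393651  -0.11955354  0.177     ]]
[320, 296.5] [[318.4673739  293.35652363]] [[ 0.53468575 -0.10863629  0.177     ]]
[312, 192] [[308.92813106 194.68287412]] [[ 0.52555012 -0.10707688  0.177     ]]
```

```bash
python3 -m crank '[[1,-0.005,0,0,0,0,0],[1,-0.005,0,0.001,0,0,0],[1,-0.005,0,0.002,0,0,0],[1,-0.005,0,0.002,0,0,0]]'; for k in 1; do python3 -m crank '[[1,0,0,0.001,0,0,0],[1,0,0,0.002,0,0,0],[1,0,0,0.002,0,0,0]]'; done;  python3 -m crank '[[1,0,0,0.001,0,0,0],[1,0,0,0.001,0,0,0],[1,0,0,0.001,0,0,0]]'
```

```text
time: 7.2
tcp_pos: [0.5341, -0.1121, 0.1746]
tool_rot: [-180.0, -0.0, 95.4]
wrist_force: [0.0, -0.5, 0.5]
width: 0.001
grip_force: 0.0
time: 7.5
tcp_pos: [0.5342, -0.112, 0.1726]
tool_rot: [-180.0, -0.0, 95.4]
wrist_force: [0.5, -0.5, 0.3]
width: -0.002
grip_force: 0.0
time: 7.8
tcp_pos: [0.5343, -0.1121, 0.1718]
tool_rot: [-180.0, -0.0, 95.4]
wrist_force: [-0.0, -0.5, -0.1]
width: 0.0
grip_force: 0.0
```

```bash
python3 -m crank '[[1,0,0,0.001,0,0,0],[1,0,0,0.002,0,0,0],[1,0,0,0.002,0,0,0]]'|grep -E "tcp|wrist"; python3 -m crank '[[1,0,0,0.001,0,0,0],[1,0,0,0.001,0,0,0],[1,0,0,0.001,0,0,0]]'|grep -E "tcp|wrist";  python3 -c "
from h import *
t=manip.get_state()['tcp_pos']
out=[]
for n,x0,y0,w in(('wrist',240,200,160),('scene',310,190,60)):
    d=grab(n);im=d['img'][:,:,::-1].copy()[y0:y0+w,x0:x0+w];im=cv2.resize(im,(400,400),interpolation=2)
    out.append(im)
cv2.imwrite('pics/c6.png',np.hstack(out))"
```

```text
tcp_pos: [0.5342, -0.1121, 0.1696]
wrist_force: [-0.5, 0.1, -0.1]
tcp_pos: [0.5343, -0.1121, 0.1688]
wrist_force: [0.3, -0.4, -0.7]
```

View pics/c6.png

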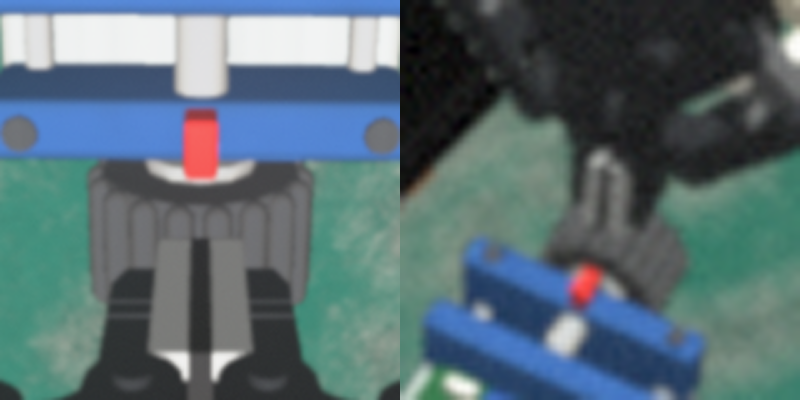

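The crop shows the fingertip at (200,240), centred on the wheel (x 88–313) and over its middle-to-outer width. The tip is physically higher than the nominal TCP suggests, so I'll keep lowering.

```bash
python3 -m crank '[[1,0.003,0,0.001,0,0,0],[1,0.003,0,0.002,0,0,0],[1,0.003,0,0.002,0,0,0]]'|grep -E "tcp|wrist"; python3 -m crank '[[1,0,0,0.001,0,0,0],[1,0,0,0.001,0,0,0],[1,0,0,0.001,0,0,0]]'|grep -E "tcp|wrist"; python3 -m crank '[[1,0,0,0.001,0,0,0],[1,0,0,0.001,0,0,0]]'|grep -E "tcp|wrist"
```

```text
tcp_pos: [0.5339, -0.109, 0.1666]
wrist_force: [-1.0, 0.2, 0.5]
tcp_pos: [0.534, -0.1092, 0.1658]
wrist_force: [-0.3, -0.7, 0.4]
tcp_pos: [0.5339, -0.1092, 0.1647]
wrist_force: [0.9, 1.1, -0.2]
```

```bash
python3 -m crank '[[1,0,0,0.001,0,0,0],[1,0,0,0.001,0,0,0]]'|grep -E "tcp|wrist"; python3 -m crank '[[1,0,0,0.001,0,0,0],[1,0,0,0.001,0,0,0]]'|grep -E "tcp|wrist"; python3 -m crank '[[1,0,0,0.001,0,0,0],[1,0,0,0.001,0,0,0]]'|grep -E "tcp|wrist"
```

```text
tcp_pos: [0.5339, -0.1091, 0.1637]
wrist_force: [-0.2, 0.4, 0.6]
tcp_pos: [0.5339, -0.1091, 0.1627]
wrist_force: [-0.9, 0.7, 0.1]
tcp_pos: [0.5339, -0.1091, 0.1617]
wrist_force: [0.8, -0.3, -0.3]
```

```bash
python3 -m crank '[[1,-0.003,0,0,0,0,0],[1,-0.003,0,0.001,0,0,0],[1,-0.003,0,0.001,0,0,0]]'|grep -E "tcp|wrist"; python3 -m crank '[[1,0,0,0.001,0,0,0],[1,0,0,0.001,0,0,0]]'|grep -E "tcp|wrist"; python3 -m crank '[[1,0,0,0.001,0,0,0],[1,0,0,0.001,0,0,0]]'|grep -E "tcp|wrist"; python3 -c "
from h import *
d=grab('wrist');s=grab('scene');im=d['img']
print(im[200:300:4,320-12].tolist())
print(im[200:300:4,290].mean(1).astype(int).tolist())
h=cv2.cvtColor(s['img'],cv2.COLOR_RGB2GRAY)
print(h[205:240,330:352:1][::2])
"
```

```text
tcp_pos: [0.5342, -0.1122, 0.1607]
wrist_force: [0.1, 0.3, -0.4]
tcp_pos: [0.5345, -0.1122, 0.1601]
wrist_force: [-1.1, 0.9, 4.9]
tcp_pos: [0.5351, -0.1122, 0.1599]
wrist_force: [-2.1, 2.2, 16.4]
[[84, 134, 214], [85, 135, 212], [82, 120, 181], [191, 190, 188], [194, 193, 190], [195, 194, 191], [195, 194, 192], [190, 189, 186], [168, 167, 167], [168, 167, 167], [166, 166, 165], [72, 90, 122], [82, 125, 192], [85, 132, 207], [84, 131, 209], [85, 131, 209], [84, 130, 208], [81, 122, 190], [129, 128, 130], [223, 223, 222], [133, 132, 130], [68, 66, 68], [71, 69, 70], [92, 90, 91], [119, 118, 117]]
[145, 144, 128, 239, 241, 241, 241, 233, 83, 82, 84, 89, 135, 142, 142, 141, 142, 129, 70, 69, 66, 71, 102, 95, 99]
[[ 53  52  54  41  40  39  27  34  28  29  35  37  39  33  31  30  36  34
   28  26  31  34]
 [ 45  49  39  33  34  32  35  30  35  38  47  53  52  35  33  36  39  34
   32  33  33  34]
 [ 45  40  46  39  35  34  35  30  34  33  50  55  46  35  34  38  34  36
   37  40  47  60]
 [118 121 118  98  67  41  32  33  29  27  43  38  30  33  34  34  34  32
   32  49  61  60]
 [128 126 
[... 592 characters left out ...]
3 116 110  79  45  45  69  82
   83  88  97  97]
 [124 107  84  73  72  69  65  68  76  83  93 111 108  92  86  95  91  91
   95  94  90  98]
 [104  89  70  59  55  62  71  81  68  61  56  62  68  86  96  88  90  96
   94  87  90  87]
 [110 111 111 107 105 122 151 144 127 114 112  96  69  56  66  83  95  89
   90  94  89  89]
 [ 99 105 110 113 112 120 122 125 115 104 123 156 148 100  60  56  63  86
   92  90  85  97]
 [ 69  65  76  86  98  93  83  86  99 107 109 114 116 101  85  75  67  77
   87  91 106 119]
 [ 60  58  69  97 141 157 143 113  95 101 109 111 110 111 111 109 110 104
   98 107 120 125]
 [ 58  70 130 186 208 215 204 155  91  62  65  78  90  96 104 109 112 112
  114 112 105 105]]
```

```bash
cat > ph.py <<'E'
from h import *
# unwrap wrist image: print brightness along wheel row either side of the finger, white-mark pixels
d=grab('wrist');im=d['img'].astype(int);s=manip.get_state()
print('tcp',s['tcp_pos'].round(4) if hasattr(s['tcp_pos'],'round') else s['tcp_pos'],'F',np.round(s['wrist_force'],1),'t',s['time'])
print('L',im[278:290,262:304].mean((0,2)).astype(int).tolist());print('R',im[278:290,338:380].mean((0,2)).astype(int).tolist())
w=(im.min(2)>185)&(im.max(2)-im.min(2)<25);w[:272]=0;w[320:]=0;w[:,:255]=0;w[:,385:]=0
y,x=np.nonzero(w);print('white',len(x),x.mean().round(1) if len(x) else'',y.mean().round(1) if len(x) else '')
E
python3 ph.py; python3 -m crank '[[1,0,0,-0.0005,0,0,0],[1,0,0,-0.0005,0,0,0]]'|grep -E "tcp|wrist";python3 -m crank '[[1,0,-0.003,0,0,0,0],[1,0,-0.005,0,0,0,0],[1,0,-0.007,0,0,0,0],[1,0,-0.009,0,0,0,0]]'|grep -E "tcp|wrist"; python3 ph.py
```

```text
tcp [ 0.5351 -0.1122  0.1599] F [-1.3  1.5 17. ] t 10.75
L [114, 114, 114, 114, 114, 114, 113, 110, 103, 99, 99, 103, 106, 107, 107, 104, 100, 94, 89, 87, 87, 86, 85, 84, 83, 81, 81, 80, 79, 77, 75, 73, 72, 71, 71, 70, 71, 73, 75, 77, 79, 83]
R [73, 72, 71, 71, 72, 73, 75, 77, 79, 81, 83, 84, 84, 84, 85, 86, 87, 88, 91, 95, 99, 104, 106, 107, 105, 101, 98, 104, 114, 119, 119, 119, 119, 119, 119, 119, 119, 119, 119, 121, 123, 124]
white 92 316.9 275.7
tcp_pos: [0.535, -0.1122, 0.16]
wrist_force: [0.8, 1.1, 10.1]
tcp_pos: [0.5259, -0.113, 0.1599]
wrist_force: [0.6, 1.1, 3.6]
tcp [ 0.5255 -0.113   0.1597] F [-0.1 -0.9  5.1] t 11.4
L [110, 110, 110, 110, 110, 110, 111, 111, 111, 111, 110, 110, 110, 110, 111, 111, 110, 109, 109, 108, 108, 108, 107, 107, 107, 107, 107, 106, 102, 95, 94, 99, 103, 104, 104, 102, 97, 92, 89, 87, 87, 86]
R [99, 99, 98, 96, 95, 94, 93, 93, 94, 96, 96, 95, 94, 92, 90, 87, 82, 78, 74, 71, 69, 68, 68, 68, 68, 69, 71, 74, 76, 77, 78, 78, 78, 78, 79, 80, 81, 82, 84, 88, 94, 98]
white 77 336.8 276.0
```

```bash
cat > ph.py <<'E'
from h import *
import sys
d=grab('wrist');im=d['img'];s=manip.get_state()
X=np.array([np.cos(np.radians(5.2)),np.sin(np.radians(5.2)),0]);Y=np.array([-X[1],X[0],0])
O=np.array([.534,-.1145,0])+.0835*Y     # holder origin estimate
hsv=cv2.cvtColor(im,cv2.COLOR_RGB2HSV)
m=cv2.inRange(hsv,(0,130,100),(8,255,255))
pr=proj(d,[O-.067*Y+[0,0,.177]])[0]
yy,xx=np.mgrid[:480,:640];m[(abs(xx-pr[0])>25)|(abs(yy-pr[1])>30)]=0
y,x=np.nonzero(m);px=np.array([(x.min()+x.max())/2,y.max()])
off=px-pr
th=np.radians(np.arange(-80,81,1.)) # angle from top toward holder -x (loosening +)
def strip(ax):
    P=[O+ax*Y+[0,0,.16]+.022*(-np.sin(t)*X+[0,0,np.cos(t)]) for t in th]
    p=(proj(d,P)+off).astype(np.float32)
    return cv2.remap(im,p[:,0].reshape(1,-1),p[:,1].reshape(1,-1),1)[0].astype(int),p
S=np.mean([strip(a)[0] for a in(-.0745,-.0755,-.0765)],0)
g=S.mean(1)
print('t',s['time'],'tcp',np.round(s['tcp_pos'],4),'F',np.round(s['wrist_force'],1),'ptr off px',off.round(1))
g0=g[30:131]-cv2.GaussianBlur(g[30:131].reshape(1,-1).astype(np.float32),(0,0),10)[0]
a=np.arange(30,131)-80
c=(g0*np.hanning(101)*np.exp(1j*np.radians(a)*18)).sum();print('ridge crest phase mod 20: %.1f amp %.1f'%(np.degrees(np.angle(c))/18%20,abs(c)))
w=S.min(1)>150
print('white th:',(np.arange(-80,81)[w]).tolist()); 
if len(sys.argv)>1: print(g.astype(int)[::2].tolist())
E
python3 ph.py v; python3 -m crank '[[1,0,-0.002,0,0,0,0],[1,0,-0.004,0,0,0,0],[1,0,-0.004,0,0,0,0]]'|grep -E "tcp|wrist"; python3 ph.py
```

```text
t 11.45 tcp [ 0.5255 -0.113   0.1597] F [-0.3  1.1  7. ] ptr off px [ 2. -2.]
ridge crest phase mod 20: 12.8 amp 290.4
white th: []
[101, 100, 99, 97, 96, 95, 94, 96, 98, 101, 105, 108, 109, 109, 107, 102, 98, 101, 106, 109, 109, 109, 108, 105, 98, 92, 100, 108, 109, 109, 108, 102, 95, 102, 95, 99, 108, 109, 109, 105, 95, 96, 111, 117, 118, 118, 118, 118, 116, 96, 58, 48, 48, 54, 86, 113, 117, 115, 113, 112, 112, 113, 112, 110, 109, 106, 102, 99, 101, 106, 108, 107, 106, 103, 100, 98, 98, 97, 99, 100, 101]
tcp_pos: [0.5211, -0.1134, 0.1592]
wrist_force: [-0.4, 0.3, 2.4]
t 11.8 tcp [ 0.5211 -0.1134  0.1593] F [-1.   0.6  2.1] ptr off px [ 2.5 -2.5]
ridge crest phase mod 20: 2.1 amp 158.7
white th: []
```

The ridge phase advanced about 10° for a 4 mm push, so the wheel turns with the finger. Next I'll run one full stroke cycle.

```bash
python3 -m crank '[[1,0,0,-0.006,0,0,0],[1,0,0.012,-0.006,0,0,0],[1,0,0.024,-0.006,0,0,0],[1,0,0.024,-0.006,0,0,0],[1,0,0.024,-0.002,0,0,0],[1,0,0.024,0,0,0,0],[1,0,0.022,0,0,0,0],[1,0,0.020,0,0,0,0],[1,0,0.018,0,0,0,0],[1,0,0.016,0,0,0,0],[1,0,0.014,0,0,0,0]]'|grep -E "tcp|wrist"; python3 ph.py; python3 -m crank '[[1,0,-0.002,0,0,0,0],[1,0,-0.004,0,0,0,0],[1,0,-0.006,0,0,0,0],[1,0,-0.008,0,0,0,0],[1,0,-0.010,0,0,0,0],[1,0,-0.012,0,0,0,0],[1,0,-0.014,0,0,0,0]]'|grep -E "tcp|wrist"; python3 ph.py v
```

```text
tcp_pos: [0.5359, -0.1119, 0.1601]
wrist_force: [0.8, 3.3, 12.9]
t 12.95 tcp [ 0.5355 -0.1119  0.16  ] F [ 0.3  2.7 14.1] ptr off px [ 2.2 -2. ]
ridge crest phase mod 20: 5.4 amp 442.9
white th: []
tcp_pos: [0.5211, -0.1133, 0.1593]
wrist_force: [0.5, 0.5, 1.5]
t 13.7 tcp [ 0.5208 -0.1134  0.1592] F [-0.7 -0.2  1.6] ptr off px [ 2.5 -2.6]
ridge crest phase mod 20: 2.4 amp 140.3
white th: []
[108, 108, 107, 106, 105, 104, 102, 100, 98, 97, 98, 100, 103, 105, 107, 107, 106, 105, 101, 97, 101, 106, 107, 106, 106, 105, 101, 96, 93, 100, 106, 106, 106, 105, 98, 92, 103, 97, 100, 107, 106, 106, 104, 92, 97, 102, 94, 103, 111, 116, 116, 116, 116, 116, 116, 109, 79, 54, 55, 59, 66, 81, 99, 107, 108, 107, 106, 106, 104, 101, 97, 97, 99, 103, 103, 102, 100, 99, 98, 98, 97]
```

```bash
python3 -m crank '[[1,0,0,-0.006,0,0,0],[1,0,0.012,-0.006,0,0,0],[1,0,0.024,-0.006,0,0,0],[1,0,0.025,-0.003,0,0,0],[1,0,0.024,-0.0003,0,0,0],[1,0,0.021,-0.0003,0,0,0],[1,0,0.018,-0.0003,0,0,0],[1,0,0.015,-0.0003,0,0,0],[1,0,0.012,-0.0003,0,0,0],[1,0,0.009,-0.0002,0,0,0],[1,0,0.006,0,0,0,0],[1,0,0.003,0.0002,0,0,0],[1,0,0,0.0003,0,0,0],[1,0,-0.002,0.0004,0,0,0],[1,0,-0.002,0,0,0,0]]'|grep -E "tcp|wrist"; python3 ph.py;  python3 -m crank '[[1,0,0,-0.006,0,0,0],[1,0,0.014,-0.006,0,0,0],[1,0,0.026,-0.006,0,0,0],[1,0,0.026,-0.003,0,0,0],[1,0,0.026,-0.0003,0,0,0],[1,0,0.023,-0.0003,0,0,0],[1,0,0.020,-0.0003,0,0,0],[1,0,0.017,-0.0003,0,0,0],[1,0,0.014,-0.0003,0,0,0],[1,0,0.011,-0.0002,0,0,0],[1,0,0.008,0,0,0,0],[1,0,0.005,0.0002,0,0,0],[1,0,0.002,0.0003,0,0,0],[1,0,0,0.0004,0,0,0],[1,0,0,0,0,0,0]]'|grep -E "tcp|wrist"; python3 ph.py
```

```text
tcp_pos: [0.5187, -0.1135, 0.159]
wrist_force: [0.3, -0.9, 0.0]
t 15.25 tcp [ 0.5189 -0.1135  0.1591] F [0.5 0.2 0.5] ptr off px [ 2.6 -2.1]
ridge crest phase mod 20: 5.9 amp 127.9
white th: [-80, -79, -78, -77, -76, -75, -74, -73, -72, -71, -70, -69, -68, -67, -66, -65, -64, -63, -62, -61, -60, -59, -58, -57, -56, -55]
tcp_pos: [0.5186, -0.1135, 0.159]
wrist_force: [0.0, -0.4, 0.5]
t 16.8 tcp [ 0.5189 -0.1135  0.1591] F [-0.   1.   0.8] ptr off px [ 2. -2.]
ridge crest phase mod 20: 6.3 amp 577.6
white th: [-22, -21, -20, -19, -18, -17, -16, -15, -14, -13, -12, -11, -10, -9, -8, -7]
```

```bash
python3 -m crank '[[1,0,0,-0.006,0,0,0],[1,0,0.014,-0.006,0,0,0],[1,0,0.026,-0.006,0,0,0],[1,0,0.026,-0.003,0,0,0],[1,0,0.026,-0.0003,0,0,0],[1,0,0.023,-0.0003,0,0,0],[1,0,0.020,-0.0003,0,0,0],[1,0,0.017,-0.0003,0,0,0],[1,0,0.014,-0.0003,0,0,0],[1,0,0.011,-0.0002,0,0,0],[1,0,0.008,0,0,0,0],[1,0,0.005,0.0002,0,0,0],[1,0,0.002,0.0003,0,0,0],[1,0,0,0.0004,0,0,0],[1,0,0,0,0,0,0]]'|grep -E "tcp|wrist"; python3 ph.py;  python3 -m crank '[[1,0,0,-0.006,0,0,0],[1,0,0.014,-0.006,0,0,0],[1,0,0.026,-0.006,0,0,0],[1,0,0.026,-0.003,0,0,0],[1,0,0.026,-0.0003,0,0,0],[1,0,0.023,-0.0003,0,0,0],[1,0,0.020,-0.0003,0,0,0],[1,0,0.017,-0.0003,0,0,0],[1,0,0.014,-0.0003,0,0,0],[1,0,0.011,-0.0002,0,0,0],[1,0,0.008,0,0,0,0],[1,0,0.005,0.0002,0,0,0],[1,0,0.002,0.0003,0,0,0],[1,0,0,0.0004,0,0,0],[1,0,0,0,0,0,0]]'|grep -E "tcp|wrist"; python3 ph.py
```

```text
tcp_pos: [0.5186, -0.1135, 0.159]
wrist_force: [0.3, 0.6, 0.4]
t 18.35 tcp [ 0.5189 -0.1135  0.1591] F [ 0.4  0.9 -0.6] ptr off px [ 2. -2.]
ridge crest phase mod 20: 3.6 amp 118.6
white th: []
tcp_pos: [0.5186, -0.1135, 0.159]
wrist_force: [0.2, -0.5, 0.1]
t 19.9 tcp [ 0.5189 -0.1135  0.1591] F [-0.7  0.8  0.7] ptr off px [ 2. -2.]
ridge crest phase mod 20: 4.2 amp 112.8
white th: []
```

```bash
python3 -m crank '[[1,0,0,-0.006,0,0,0],[1,0,0.014,-0.006,0,0,0],[1,0,0.026,-0.006,0,0,0],[1,0,0.026,-0.003,0,0,0],[1,0,0.026,-0.0003,0,0,0],[1,0,0.023,-0.0003,0,0,0],[1,0,0.020,-0.0003,0,0,0],[1,0,0.017,-0.0003,0,0,0],[1,0,0.014,-0.0003,0,0,0],[1,0,0.011,-0.0002,0,0,0],[1,0,0.008,0,0,0,0],[1,0,0.005,0.0002,0,0,0],[1,0,0.002,0.0003,0,0,0],[1,0,0,0.0004,0,0,0],[1,0,0,0,0,0,0]]'|grep -E "tcp|wrist"; python3 ph.py;  python3 -m crank '[[1,0,0,-0.006,0,0,0],[1,0,0.014,-0.006,0,0,0],[1,0,0.026,-0.006,0,0,0],[1,0,0.026,-0.003,0,0,0],[1,0,0.026,-0.0003,0,0,0],[1,0,0.023,-0.0003,0,0,0],[1,0,0.020,-0.0003,0,0,0],[1,0,0.017,-0.0003,0,0,0],[1,0,0.014,-0.0003,0,0,0],[1,0,0.011,-0.0002,0,0,0],[1,0,0.008,0,0,0,0],[1,0,0.005,0.0002,0,0,0],[1,0,0.002,0.0003,0,0,0],[1,0,0,0.0004,0,0,0],[1,0,0,0,0,0,0]]'|grep -E "tcp|wrist"; python3 ph.py
```

```text
tcp_pos: [0.5186, -0.1135, 0.159]
wrist_force: [0.2, -0.4, -0.1]
t 21.45 tcp [ 0.5189 -0.1135  0.1591] F [ 0.1 -0.7  1.4] ptr off px [ 2. -2.]
ridge crest phase mod 20: 4.2 amp 111.0
white th: []
tcp_pos: [0.5186, -0.1135, 0.159]
wrist_force: [0.8, -0.6, -0.5]
t 23.0 tcp [ 0.5189 -0.1135  0.1591] F [-0.2  0.9  0.3] ptr off px [ 2.5 -2. ]
ridge crest phase mod 20: 4.4 amp 83.2
white th: []
```

```bash
python3 -m crank '[[1,0,0,-0.006,0,0,0],[1,0,0.014,-0.006,0,0,0],[1,0,0.026,-0.006,0,0,0],[1,0,0.026,-0.003,0,0,0],[1,0,0.026,-0.0003,0,0,0],[1,0,0.023,-0.0003,0,0,0],[1,0,0.020,-0.0003,0,0,0],[1,0,0.017,-0.0003,0,0,0],[1,0,0.014,-0.0003,0,0,0],[1,0,0.011,-0.0002,0,0,0],[1,0,0.008,0,0,0,0],[1,0,0.005,0.0002,0,0,0],[1,0,0.002,0.0003,0,0,0],[1,0,0,0.0004,0,0,0],[1,0,0,0,0,0,0]]'|grep -E "tcp|wrist"; python3 ph.py
```

```text
tcp_pos: [0.5186, -0.1135, 0.159]
wrist_force: [0.3, 0.4, -0.9]
t 24.55 tcp [ 0.519  -0.1135  0.1591] F [ 1.2 -0.2  1. ] ptr off px [ 2. -2.]
ridge crest phase mod 20: 4.6 amp 109.1
white th: [-80, -79, -78, -77, -76, -75, -74, -73, -72, -71, -70, -69, -68, -67, -66, -65, -64, -63, -62, -61, -60, -59, -58, -57]
```

```bash
python3 -m crank '[[1,0,0,-0.006,0,0,0],[1,0,0.014,-0.006,0,0,0],[1,0,0.026,-0.006,0,0,0],[1,0,0.026,-0.003,0,0,0],[1,0,0.026,-0.0003,0,0,0],[1,0,0.023,-0.0003,0,0,0],[1,0,0.020,-0.0003,0,0,0],[1,0,0.017,-0.0003,0,0,0],[1,0,0.014,-0.0003,0,0,0],[1,0,0.011,-0.0002,0,0,0],[1,0,0.008,0,0,0,0],[1,0,0.005,0.0002,0,0,0],[1,0,0.003,0.0003,0,0,0],[1,0,0.003,-0.006,0,0,0],[1,0,0.014,-0.006,0,0,0],[1,0,0.016,-0.006,0,0,0],[1,0,0.016,-0.006,0,0,0]]'|grep -E "tcp|wrist"; python3 ph.py v
python3 - <<'E'
from h import *
d=grab('wrist');im=d['img'].astype(int)
w=((im.min(2)>150)&(im.max(2)-im.min(2)<30)).astype(np.uint8);w[:225]=0;w[320:]=0;w[:,:240]=0;w[:,400:]=0
n,l,s,c=cv2.connectedComponentsWithStats(w)
for i in range(1,n):
    if s[i,4]>8: print(s[i],c[i].round(1))
m=cv2.inRange(cv2.cvtColor(d['img'],cv2.COLOR_RGB2HSV),(0,130,100),(8,255,255));m[:220]=0;m[300:]=0;m[:,:280]=0;m[:,360:]=0
y,x=np.nonzero(m);print('red',x.min(),x.max(),y.min(),y.max())
v=cv2.resize(d['img'][220:320,240:400,::-1],(800,500),interpolation=2);cv2.imwrite('pics/c7.png',v)
E
```

```text
tcp_pos: [0.5359, -0.112, 0.1651]
wrist_force: [-1.0, -0.4, 0.4]
t 26.3 tcp [ 0.5354 -0.112   0.165 ] F [-0.4 -0.  -0.3] ptr off px [ 2.5 -2.2]
ridge crest phase mod 20: 5.5 amp 568.4
white th: [-21, -20, -19, -18, -17, -16, -15, -14, -13, -12, -11, -10, -9]
[109, 107, 105, 104, 103, 103, 105, 107, 109, 109, 106, 103, 102, 106, 112, 114, 114, 113, 112, 109, 101, 100, 110, 114, 113, 113, 111, 107, 109, 144, 186, 197, 193, 189, 184, 172, 124, 77, 68, 70, 94, 116, 118, 117, 115, 113, 115, 108, 108, 114, 114, 112, 110, 104, 100, 104, 109, 113, 113, 113, 112, 110, 105, 104, 109, 113, 113, 112, 111, 110, 107, 104, 101, 100, 100, 101, 103, 104, 105, 106, 107]
[240 225 159  17 789] [320.8 228.9]
[296 267  15   9  81] [303.5 271.1]
[324 268  15   8  78] [330.4 271.2]
[324 285  13  12 124] [329.9 290.8]
red 311 323 251 273
```

View pics/c7.png

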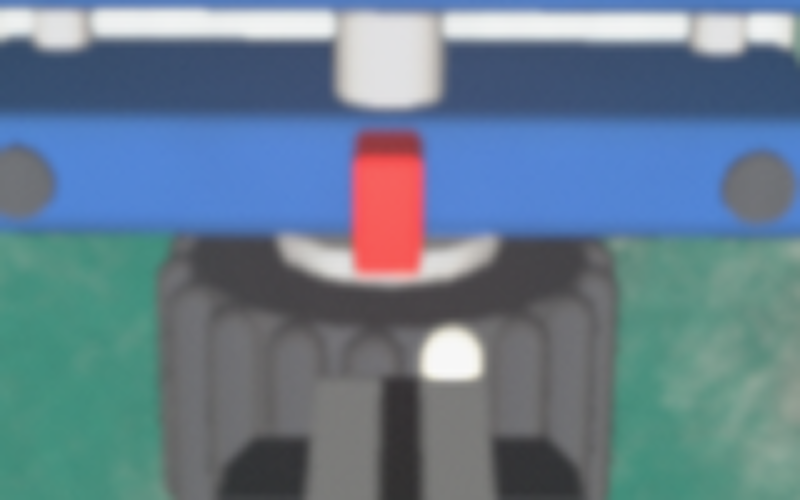

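The crop shows the white mark at x=453, right of the pointer at 388; the wheel is centred at 390 with radius about 230. The mark is therefore about 16° short of its second arrival, roughly 6 mm of rim travel. I'll finish with a short measured stroke.

```bash
cat > mk.py <<'E'
from h import *
d=grab('wrist');im=d['img'].astype(int)
m=cv2.inRange(cv2.cvtColor(d['img'],cv2.COLOR_RGB2HSV),(0,130,100),(8,255,255));m[:220]=0;m[310:]=0;m[:,:260]=0;m[:,380:]=0
y,x=np.nonzero(m);b=y.max();px=x[y>b-6].mean()
w=((im.min(2)>150)&(im.max(2)-im.min(2)<30)).astype(np.uint8);w[:b+9]=0;w[b+45:]=0;w[:,:250]=0;w[:,390:]=0
n,l,s,c=cv2.connectedComponentsWithStats(w)
print('ptr',px,b,[(s[i].tolist(),c[i].round(1).tolist(),'deg %.1f'%np.degrees(np.arcsin((c[i][0]-px)/47))) for i in range(1,n) if s[i,4]>8])
E
python3 -m crank '[[1,0,0,0.003,0,0,0],[1,0,0,0.0055,0,0,0],[1,0,0,0.006,0,0,0],[1,0,0,0.006,0,0,0]]'|grep -E "tcp|wrist"; python3 mk.py; python3 -m crank '[[1,0,-0.001,0,0,0,0],[1,0,-0.002,0,0,0,0],[1,0,-0.003,0,0,0,0],[1,0,-0.004,0,0,0,0],[1,0,-0.004,0,0,0,0]]'|grep -E "tcp|wrist"; python3 mk.py
```

```text
tcp_pos: [0.5358, -0.112, 0.1601]
wrist_force: [-1.3, 2.0, 15.2]
ptr 316.3333333333333 277 [([325, 290, 12, 6, 62], [330.8, 292.7], 'deg 17.9')]
tcp_pos: [0.532, -0.1124, 0.16]
wrist_force: [0.9, 1.9, 12.0]
ptr 325.09090909090907 277 [([327, 290, 12, 15, 77], [333.9, 295.0], 'deg 10.7')]
```

```bash
python3 -m crank '[[1,0,-0.001,0,0,0,0],[1,0,-0.002,0,0,0,0],[1,0,-0.003,0,0,0,0],[1,0,-0.003,0,0,0,0]]'|grep -E "tcp|wrist"; python3 mk.py; python3 -m crank '[[1,0,0,-0.006,0,0,0],[1,0,0.003,-0.012,0,0,0],[1,0,0.005,-0.015,0,0,0],[1,0,0.005,-0.015,0,0,0]]'|grep -E "tcp|wrist"; python3 mk.py; python3 ph.py
```

```text
tcp_pos: [0.5293, -0.1127, 0.1601]
wrist_force: [1.3, 2.8, 13.3]
ptr 332.0 277 [([328, 290, 12, 17, 93], [335.1, 296.4], 'deg 3.8')]
tcp_pos: [0.5338, -0.1123, 0.1747]
wrist_force: [0.1, -0.1, -0.3]
ptr 320.9154929577465 264 [([315, 277, 13, 19, 229], [321.1, 286.3], 'deg 0.3')]
t 28.3 tcp [ 0.5332 -0.1122  0.1741] F [-0.5 -0.6 -0.8] ptr off px [ 2.3 -2.2]
ridge crest phase mod 20: 19.3 amp 720.8
white th: [-8, -7, -6, -5, -4, -3, -2, -1, 0, 1, 2, 3, 4, 5, 6]
```

The mark is now within about 1° of the pointer. I'll retract, check once more, and hand in.

```bash
python3 -m crank '[[1,0,0,-0.03,0,0,0],[1,0,0,-0.06,0,0,0],[1,0,0,-0.1,0,0,0],[1,0,0,-0.14,0,0,0],[1,0,0,-0.16,0,0,0],[1,0,0,-0.16,0,0,0],[1,0,0,-0.16,0,0,0],[1,0,0,-0.16,0,0,0]]'|grep -E "tcp|wrist"
python3 - <<'E'
from h import *
d=grab('wrist');im=d['img'].astype(int);p=proj(d,[[.534,-.0985,.177],[.534,-.1145,.182]]).round(1);print(p)
yy,xx=np.mgrid[:480,:640]
R=cv2.inRange(cv2.cvtColor(d['img'],cv2.COLOR_RGB2HSV),(0,130,100),(8,255,255))>0
R&=(abs(xx-p[0,0])<15)&(abs(yy-p[0,1])<20)
w=(im.min(2)>150)&(im.max(2)-im.min(2)<30)&(abs(xx-p[1,0])<25)&(abs(yy-p[1,1])<12)
for m in(R,w): y,x=np.nonzero(m);print(len(x),x.mean().round(2),y.min(),y.max())
print(manip.hand_in())
E
```

```text
tcp_pos: [0.5327, -0.112, 0.3329]
wrist_force: [0.6, -0.1, -1.2]
[[322.4 200.2]
 [320.6 219.9]]<stdin>:7: RuntimeWarning: Mean of empty slice.
  ret = ret.dtype.type(ret / rcount)
Traceback (most recent call last):
ValueError: zero-size array to reduction operation minimum which has no identity
```

Run:
```python
from h import *
d=grab('wrist');im=d['img'].astype(int)
yy,xx=np.mgrid[:480,:640];B=(abs(xx-322)<40)&(yy>160)&(yy<250)
R=(im[...,0]>1.6*im[...,1])&(im[...,0]>1.6*im[...,2])&(im[...,0]>100)&B
w=(im.min(2)>140)&(im.max(2)-im.min(2)<30)&B
y,x=np.nonzero(R);print(len(x),x.mean() if len(x) else 0,y.min(),y.max())
n,l,s,c=cv2.connectedComponentsWithStats(w.astype(np.uint8))
print([(s[i].tolist(),c[i].round(1).tolist()) for i in range(1,n)])
```

```text
65 321.9384615384615 186 198
[([283, 174, 79, 11, 599], [322.3, 177.4]), ([283, 189, 4, 5, 18], [284.3, 191.0]), ([358, 189, 4, 6, 19], [359.7, 191.8]), ([310, 198, 35, 39, 940], [326.4, 217.4]), ([299, 204, 12, 29, 264], [304.8, 216.7]), ([346, 210, 1, 1, 1], [346.0, 210.0]), ([346, 218, 2, 2, 3], [346.3, 218.7]), ([329, 237, 1, 1, 1], [329.0, 237.0]), ([303, 240, 28, 10, 145], [316.5, 245.7])]
```

Run:
```python
from h import *
d=grab('wrist');im=d['img'].astype(int)
for r in(190,196,202,206,210,214,218,222,228): print(r,im[r,294:350,:].min(1).tolist())
v=cv2.resize(d['img'][150:270,240:400,::-1],(800,600),interpolation=2);cv2.imwrite('pics/c8.png',v)
```

```text
190 [115, 115, 115, 114, 115, 114, 114, 114, 114, 114, 114, 114, 114, 114, 115, 115, 116, 116, 116, 115, 115, 115, 116, 141, 155, 142, 140, 136, 135, 135, 138, 142, 161, 139, 117, 115, 116, 114, 115, 115, 114, 115, 114, 114, 114, 114, 114, 114, 114, 113, 113, 113, 113, 113, 113, 112]
196 [104, 105, 103, 104, 105, 105, 105, 105, 105, 104, 104, 104, 104, 105, 105, 108, 113, 119, 120, 120, 119, 119, 119, 143, 142, 133, 133, 130, 129, 130, 131, 132, 147, 135, 117, 116, 116, 116, 116, 113, 108, 107, 106, 105, 106, 106, 106, 106, 105, 105, 106, 105, 105, 105, 105, 105]
202 [112, 118, 117, 117, 125, 134, 134, 127, 121, 117, 112, 107, 102, 100, 100, 101, 103, 108, 118, 130, 140, 152, 165, 176, 184, 187, 188, 189, 189, 189, 187, 183, 175, 166, 159, 150, 136, 125, 113, 103, 99, 98, 97, 99, 102, 104, 107, 112, 122, 133, 135, 128, 114, 105, 102, 101]
206 [119, 123, 121, 123, 135, 144, 145, 148, 149, 148, 142, 140, 144, 150, 149, 146, 141, 140, 140, 143, 145, 143, 139, 140, 160, 215, 245, 247, 247, 247, 246, 223, 168, 142, 139, 143, 145, 144, 140, 139, 141, 145, 148, 150, 149, 149, 150, 151, 150,
[... 750 characters left out ...]
7, 247, 247, 239, 180, 146, 144, 149, 152, 147, 141, 138, 141, 146, 150, 150, 145, 141, 144, 149, 148, 142, 136, 137, 141, 145, 143, 140]
222 [93, 93, 95, 106, 128, 141, 144, 146, 148, 145, 137, 137, 145, 149, 150, 145, 138, 133, 138, 146, 149, 149, 143, 145, 188, 242, 247, 247, 247, 247, 247, 239, 181, 147, 144, 149, 151, 148, 142, 141, 144, 147, 150, 149, 145, 140, 143, 149, 147, 144, 142, 141, 139, 134, 130, 130]
228 [94, 93, 95, 99, 112, 125, 133, 141, 147, 147, 144, 142, 145, 148, 149, 145, 138, 133, 139, 146, 149, 148, 142, 144, 189, 243, 247, 247, 247, 247, 247, 238, 180, 147, 145, 148, 150, 146, 138, 136, 140, 146, 148, 148, 141, 136, 141, 148, 145, 140, 138, 135, 132, 128, 124, 121]
```

The mark is centred at column 322.0 and the pointer at 321.9, so they line up and the gripper is clear.

```bash
python3 -c "
from plant import manip
print(manip.get_state()['time'],manip.hand_in())"
```

```text
the job is handed in; nothing more can be done
29.25 None
```

The thumbwheel is loosened to the white mark's second arrival at the red pointer (the two line up to within about 1° in the last wrist picture), the gripper is clear of it, and the job was handed in at 29.25 s.

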